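# Sort tagged coin cassettes into the outgoing and recount docks and clamp the row

## Robot

A 7-joint arm with a two-finger parallel gripper is mounted at the origin on the work surface. World frame = base frame: x ahead of the robot, y to its left, z up, the work surface at z = 0. Lengths are in m, angles in rad, forces in N, time in s.
With the tool pointing down it reaches from about 0.375 to 0.925 m from the base axis. Payload 3.1 kg.
Tool frame: the origin (TCP) lies at the very end of the fingers, on their centre line; the grasp point (between the pads) lies 19 mm behind it; z points along the fingers, y is the line along which they close (so a half turn about z gives the same grasp; the last joint's range is limited). The gripper opens to 85 mm and grips with 20 to 120 N. Pads are 22 mm wide; open, the fingers measure 114 mm over their backs; the gripper's body (76 mm by 85 mm) begins 54 mm behind the grasp point. The pads swing forward as they close: fully open they stand 13 mm farther back than shut.
Start: joints at [-1.397, 0.383, 0.044, 1.598, -0.018, 1.161, -0.05], TCP at [0.174, 0.626, 0.231] pointing down, gripper open.
Joint ranges: [-2.61, 2.61], [-0.41, 2.15], [-1.48, 1.57], [0, 2.5], [-1.57, 4.71], [0.05, 1.97], [-2.85, 2.85]. Speed limits (rad/s): [2.79, 2.79, 3.14, 3.14, 3.14, 3.14, 3.14].

## Interface

Orientations are given as [roll, pitch, yaw] about the fixed x, y, z axes, in that order (R = Rz(yaw) Ry(pitch) Rx(roll)).
In Python, from workcell import readout, imaging, workorder gives the robot as it stands.
- The arm moves only by the shell command python3 -m jog 'ROWS' [FORCE]. ROWS is JSON, a list that holds one entry, the list of rows, each a list of 5 numbers: the finger opening in mm, from 0 to 85.4, then the shift along the tool's x, y, z in units of 60 mm (1.0 is 60 mm), then the turn about the tool's z in units of 5 degrees (1.0 is 5 degrees). A call has 1 to 20 rows; each row is the pose to reach, as a shift and turn from the pose commanded when the call began, along the tool's axes at that moment; what a row does not reach only later rows make up. A row lasts 1/8 s, in which the tool goes at most 62.5 mm and 10.7 degrees, less where a joint would pass 70% of its speed; a pose out of reach is approached as far as the arm can. A call with a gripper value outside its range is refused whole. The fingers move at their own pace and stop on an object; FORCE is the grip in N (left out, the last holds). Time passes only in rows, so rows that repeat a pose let the fingers close. It gives the time, the measured TCP pose, the force, the opening and the grip force at its end, in the units of the state.
- readout.observe(): the state, without advancing time (a new reading comes with each control period).
- imaging.get_image(name): name is "scene" or "top" or "wrist"; returns the picture (480x640x3 uint8, red, green, blue); there is no depth.
- imaging.camera_model(name): a dict with "fx", "fy", "cx", "cy" (pixels), "extrinsics" (4x4, takes a point from world to camera coordinates). Camera axes: x right, y up, looking along -z (the intrinsics and any distortion apply to the point x, -y, -z); pixel columns grow to the right and rows downward; lengths in m; the calibration is good to about 2 mm. A picture is of the moment at which its call begins: read the wrist's pose just before it. camera_model takes no time and is no camera call; for the wrist camera it gives the pose at the moment of the call.
- workorder.hand_in(): hands the job in; it is judged then, once.
The state is a dict: "time": time; "joints": joint angles; "dq": joint speeds; "effort": joint torques, N m; "eef_pos": TCP position; "tool_rot": TCP orientation; "contact_force": force on the tool from outside, world axes, zero at the start; "moment": the same for the moment, N m; "opening": finger opening in m; "gripper_force": force on a finger pad.
Only numpy, scipy, OpenCV 4.12 (cv2) and the standard library are available. Lean on these libraries where they do the work, as an engineer would, in place of code of your own. Each camera call takes 0.05 s, during which the arm holds its last target. There are 200 camera calls.

## Task

Slide the three coin cassettes, without lifting them, into their docks by the shape of the white tag on the lid: the two with a round tag to the left into the outgoing dock (the one with the follower), the one with the oblong bar tag to the right into the plain recount dock, each sitting square with its side against the dock's long back rail. Then slide the follower along until it holds the two passed cassettes snug against the dock's far end, and after that lay its clamp lever right over to the far side to lock it. Leave the other things on the counter where they stand.

Things in the scene. Friction and masses are not known exactly. Their poses are not given: they have to be found in the camera images.
- round_a_mid (a point): flat dark grey coin cassette, 76 mm along its x, 96 mm along its y, 36 mm tall, 0.4 to 0.8 kg, with a white round tag, 40 mm across, on the lid (top at 39 mm). The point is its centre, 18 mm above the counter; axes are the cassette's own. One of the two that passed. The three lie flat on the counter in a row ahead of the robot, about 14 mm apart, in any order.
- round_b_mid (a point): flat dark grey coin cassette, 76 mm along its x, 96 mm along its y, 36 mm tall, 0.4 to 0.8 kg, with a white round tag, 40 mm across, on the lid (top at 39 mm). The point is its centre, 18 mm above the counter; axes are the cassette's own. The other one that passed.
- bar_c_mid (a point): flat dark grey coin cassette, 76 mm along its x, 96 mm along its y, 36 mm tall, 0.4 to 0.8 kg, with a white oblong bar tag, 62 x 15 mm, on the lid (top at 39 mm). The point is its centre, 18 mm above the counter; axes are the cassette's own. The one to recount.
- out_dock: outgoing dock, on the left: aluminium rails 30 mm tall on the bare counter, no floor, open mouth facing the cassettes. Origin on the counter; x runs along the dock away from the robot, y to its long back rail, whose inner face is at y = +48 mm (x = -165 to 165 mm): a cassette fully home has its centre at y = 0. No near end rail: the follower closes that end.
- out_end (a point): outgoing dock: middle of the inner face of its far end rail, at dock x = +150 mm, y = 0, on the counter. The rail is 8 mm thick and 30 mm tall; in front of the mouth it has a lead-in that flares outward (to dock y = -76 mm, x = 168 mm).
- follower (a joint): follower of the outgoing dock, sliding on a steel rod behind the back rail; value in m, 0 = fully back towards the robot (starts 0 to 0.02), grows along dock +x, up to 0.2. Its front face lies at dock x = -0.160 + value. With the two cassettes tight against the far end it stops at about 0.158. 3 N of friction; it stays where it is left.
- follower_face (a point): centre of the front face (the one that meets the cassettes) of the follower's steel paddle, 25 mm above the counter. The paddle is 12 mm thick (to dock -x of this point), 88 mm wide along dock y, from 3 to 48 mm above the counter; its rear face is free to be pushed. An arm joins it over the back rail to a black carriage.
- clamp_lever (a joint): black clamp lever on top of the follower's carriage; value in rad: 0 to 0.2 = released, as it starts (leaning 0.6 to 0.4 rad from upright towards the robot end of the dock), 0.6 = upright, 1.4 = locked, at its stop (0.8 rad from upright, towards the dock's far end). Stiff (0.06 N m), stays where left; its axis lies along dock y.
- lever_pivot (a point): axis of the clamp lever, at the lever's mid-width, 58 mm above the counter, at dock y = 80 mm; it moves with the follower, 24 mm behind (dock -x of) the paddle's front face. The carriage below it is 44 x 34 mm, its top at 50 mm; the rod's end blocks, at dock x = -214 and +160 mm, y = 80 mm, are 44 mm tall.
- lever_tip (a point): free end of the clamp lever, 58 mm from its axis. The lever is 10 mm thick and 18 mm wide (along dock y).
- recount_dock: recount dock, on the right: plain aluminium rails 30 mm tall on the bare counter, no floor or follower, open mouth facing the cassettes. Origin on the counter; x runs along it away from the robot, y out of its mouth. Inner faces: back rail y = -48 mm (a cassette fully home has its centre at y = 0), end rails x = -150 and 150 mm, with lead-ins flaring out to y = 76 mm.
- dish: bystander: cobalt glass dish, 90 mm across, 32 mm tall, near the robot; loose. Origin at the centre of its underside.
- stamp_holder: bystander: aluminium stamp holder, 70 x 150 mm, about 126 mm tall over two stamp knobs, beyond the cassettes; loose. Origin at the centre of its underside.
- tube_a: bystander: upright clear coin tube, 32 mm across, 79 mm tall, beyond the cassettes; loose. Origin at the centre of its underside.
- tube_b: bystander: upright clear coin tube, 30 mm across, 79 mm tall, beyond the cassettes; loose. Origin at the centre of its underside.
- sponge_cup: bystander: low round black sponge cup, 68 mm across, 22 mm tall, near the robot; loose. Origin at the centre of its underside.
- tray_stack: bystander: stack of three blue coin trays, 306 x 214 x 130 mm, far to the left; loose. Origin at the centre of its underside.
- funnel: bystander, fixed: white moulded funnel over a steel coin bin, 270 x 270 mm, 225 mm tall, far to the right. Origin at the centre of its underside.
Not all that is in view belongs to the job. What is shaped like the part that bears round_b_mid but green is not meant.

How it is judged:
By the outcome, as a careful person would: the job done as asked, in the order asked, and still so for the second after the job is handed in, with the robot touching nothing.
It also fails if it takes over 69 s, if anything falls off the work surface, if the arm or the gripper's body presses on something with over 40 N, if the wrist force passes 120 N, or if a joint passes its speed limit or range.

## Working session

There is one attempt and no reset: what is moved stays moved. The work goes in short steps, Python scripts to look and compute and a shell command to move; the robot and the scene stay as the last step left them, time stands still between calls to the robot, and variables do not carry over. Pictures are saved under pics/ and viewed, at most 10 in all, crops included, and the job is handed in when it is done.

```bash
mkdir -p pics; ls; cat > h.py <<'E'
import numpy as np, cv2
from workcell import readout, imaging, workorder
def save(n,f):
    im=imaging.get_image(n); cv2.imwrite('pics/'+f,im[:,:,::-1]); return im
def px(n,u,v,z,m=None):
    m=m or imaging.camera_model(n); E=np.array(m["extrinsics"]); R=E[:3,:3]; c=-R.T@E[:3,3]
    d=R.T@np.array([(u-m["cx"])/m["fx"],-(v-m["cy"])/m["fy"],-1.0])
    return c+d*(z-c[2])/d[2]
def proj(n,P):
    m=imaging.camera_model(n); E=np.array(m["extrinsics"]); p=E[:3,:3]@np.array(P)+E[:3,3]
    return m["cx"]+m["fx"]*p[0]/-p[2], m["cy"]-m["fy"]*p[1]/-p[2]
E
python3 - <<'E'
from h import *
print(readout.observe())
for n in("scene","top"):
    m=imaging.camera_model(n); print({k:v for k,v in m.items()}); save(n,n+'0.png')
E
```

```text
pics
{'time': 0.0, 'joints': array([-1.39677972,  0.38384162,  0.04384783,  1.5996125 , -0.01793539,
        1.16118312, -0.04993526]), 'dq': array([-4.65316418e-04,  1.64386739e-03, -1.43214236e-03,  1.53282012e-03,
        7.39232712e-05,  8.20259631e-04, -1.84901139e-03]), 'effort': array([ 2.17702350e-04, -4.33459997e+01,  1.02429494e+00, -2.49511546e+01,
        1.05179317e-02,  1.11882552e-02,  1.07171599e-05]), 'eef_pos': array([0.17426115, 0.62521141, 0.22986524]), 'tool_rot': array([-3.13894327e+00,  1.15687490e-04,  2.86979306e+00]), 'contact_force': array([-0.80692887,  0.82117248,  1.01562177]), 'moment': array([-0.02350308,  0.02326022, -0.01098078]), 'gripper_force': 0.0, 'opening': 0.08550341402030177}
{'fx': 516.2094607566017, 'fy': 516.2094607566017, 'cx': 315.9100415839012, 'cy': 235.56760404241652, 'extrinsics': array([[-0.2338811 ,  0.972194  ,  0.01176647,  0.10761024],
       [-0.52241346, -0.13586551,  0.84179851,  0.18643104],
       [ 0.81999012,  0.1907338 ,  0.53966361, -1.8471605 ],
       [ 0.        ,  0.        ,  0.        ,  1.        ]])}
{'fx': 453.532898204605, 'fy': 453.532898204605, 'cx': 331.10159131761935, 'cy': 238.87209584983088, 'extrinsics': array([[-0.02603324, -0.99965583,  0.00323786,  0.00806881],
       [ 0.99824919, -0.02582425,  0.05321334, -0.47956208],
       [-0.05311141,  0.0046175 ,  0.99857792, -1.35498752],
       [ 0.        ,  0.        ,  0.        ,  1.        ]])}
```

View pics/top0.png

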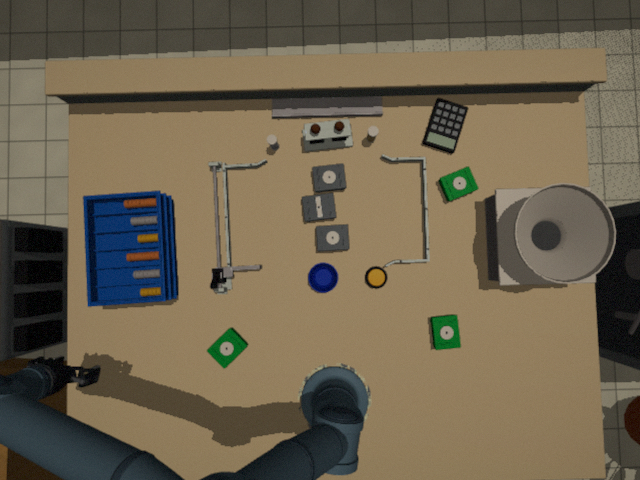

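View pics/scene0.png

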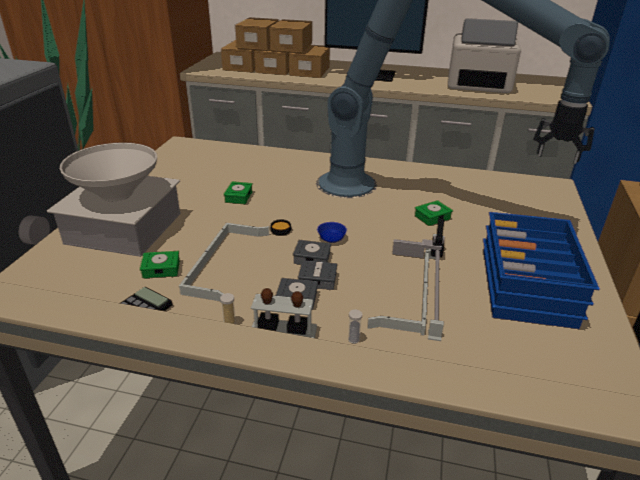

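The top view shows three dark cassettes: round (328,178), bar (319,207), round (332,238). The look-alikes are the green ones at (459,184), (445,332) and (227,347), which I exclude. The outgoing dock is at left (215-267, 160-292) with its follower at (240,270). The recount dock is at right (383-428, 157-264).

```bash
python3 - <<'E'
from h import *
im=cv2.imread('pics/top0.png')
c=cv2.resize(im[110:300,200:440],None,fx=3.15,fy=3.15,interpolation=cv2.INTER_CUBIC)
cv2.imwrite('pics/crop0.png',c); print(c.shape)
for n,u,v,z in [('far',328,178,.039),('bar',319,207,.039),('near',332,238,.039),('dish',323,278,.03),('cup',376,277,.02),('tubeA',272,142,.079),('tubeB',373,133,.079)]: print(n,px('top',u,v,z).round(3))
E
```

```text
(598, 756, 3)
far [0.66  0.    0.039]
bar [0.574 0.029 0.039]
near [ 0.481 -0.007  0.039]
dish [0.363 0.023 0.03 ]
cup [ 0.362 -0.135  0.02 ]
tubeA [0.762 0.16  0.079]
tubeB [ 0.781 -0.134  0.079]
```

View pics/crop0.png

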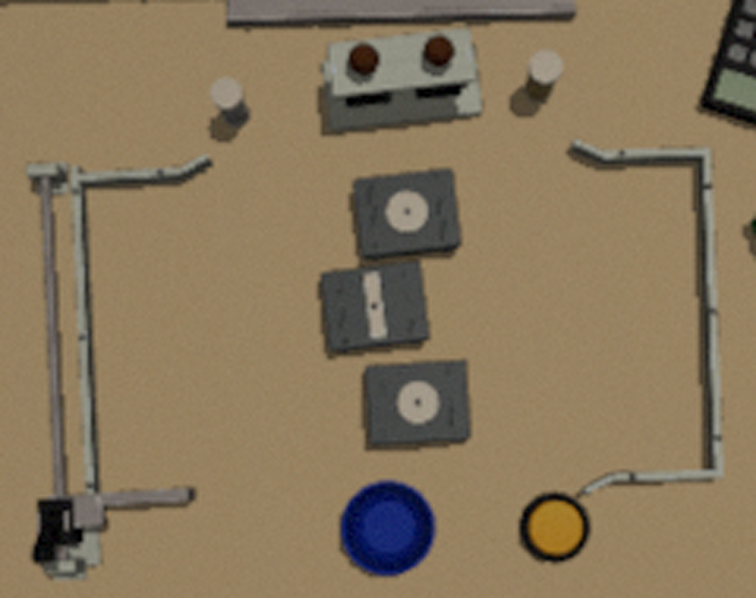

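The crop shows the tag centres at (407,211) round, (374,305) bar and (418,402) round. The out dock's back-rail inner edge runs (84,186)-(96,490) and its end rail (85,186)-(170,181). The paddle's front edge runs (105,492)-(190,489). The recount back rail runs (703,160)-(712,468).

```bash
python3 - <<'E'
from h import *
f=lambda u,v,z:px('top',u/3.15+200-.3,v/3.15+110-.3,z)
C={'far':([(354,181),(453,171),(459,246),(362,258)],(407,211)),'bar':([(321,274),(420,263),(428,340),(327,353)],(374,305)),'near':([(365,367),(467,362),(469,438),(368,447)],(418,402))}
for k,(c,t) in C.items():
    p=np.array([f(*q,.036) for q in c])[:,:2]; e1=p[0]-p[1]; e2=p[3]-p[2]  # +y dirs
    e=e1+e2; print(k,'tag',f(*t,.039)[:2].round(4),'cen',p.mean(0).round(4),'yaw deg',np.degrees(np.arctan2(-e[0],e[1])).round(1),'L',np.linalg.norm(e/2).round(4),'W',np.linalg.norm((p[0]+p[1]-p[2]-p[3])/2).round(4))
for n,q in dict(o_far=(84,186),o_near=(96,490),end1=(85,186),end2=(160,182),endtip=(210,163),r_far=(703,160),r_near=(712,468),rfe=(612,161),rne=(612,475)).items(): print(n,f(*q,.030).round(4))
for n,q,z in [('padL',(105,492),.048),('padR',(190,489),.048),('levbase',(58,515),.06),('levtip',(42,555),.09)]: print(n,f(*q,z).round(4))
print('stamp',f(400,55,.11).round(3))
E
```

```text
far tag [ 0.6639 -0.0025] cen [ 0.6616 -0.0025] yaw deg 5.0 L 0.0935 W 0.073
bar tag [0.5753 0.0308] cen [0.5734 0.031 ] yaw deg 5.4 L 0.0951 W 0.0744
near tag [ 0.4827 -0.0082] cen [ 0.4815 -0.0075] yaw deg 2.5 L 0.0958 W 0.0736
o_far [0.6974 0.3043 0.03  ]
o_near [0.4081 0.297  0.03  ]
end1 [0.6974 0.3034 0.03  ]
end2 [0.6994 0.232  0.03  ]
endtip [0.7165 0.184  0.03  ]
r_far [ 0.7075 -0.2863  0.03  ]
r_near [ 0.4137 -0.284   0.03  ]
rfe [ 0.7088 -0.1994  0.03  ]
rne [ 0.4095 -0.1894  0.03  ]
padL [0.406  0.2848 0.048 ]
padR [0.4067 0.2058 0.048 ]
levbase [0.386  0.3257 0.06  ]
levtip [0.3511 0.3331 0.09  ]
stamp [0.792 0.    0.11 ]
```

```bash
cat >> h.py <<'E'
def u(*targets):
    "targets (x,y,z,yaw_deg) -> row units from the current pose"
    s=readout.observe(); p=s['eef_pos']; yaw=s['tool_rot'][2]; c,n=np.cos(yaw),np.sin(yaw)
    for x,y,z,a in targets:
        d=np.array([x,y,z])-p; t=(np.degrees(yaw)-a+180)%360-180
        print(np.round([(d[0]*c+d[1]*n)/.06,(d[0]*n-d[1]*c)/.06,-d[2]/.06,t/5],2))
E
python3 -c "
from h import *
u((.656,-.078,.229,91.5),(.656,-.078,.007,91.5))"
```

```text
[-10.88  -9.14   0.02  14.59]
[-10.88  -9.14   3.72  14.59]
```

```bash
python3 -m jog '[[[40,-10.88,-9.14,0,14.6],[40,-10.88,-9.14,0,14.6],[40,-10.88,-9.14,0,14.6],[40,-10.88,-9.14,0,14.6],[40,-10.88,-9.14,0,14.6],[40,-10.88,-9.14,0,14.6],[40,-10.88,-9.14,0,14.6],[40,-10.88,-9.14,0,14.6],[40,-10.88,-9.14,0,14.6],[40,-10.88,-9.14,0,14.6],[40,-10.88,-9.14,0,14.6],[40,-10.88,-9.14,0,14.6],[40,-10.88,-9.14,0,14.6],[40,-10.88,-9.14,0,14.6],[40,-10.88,-9.14,1,14.6],[40,-10.88,-9.14,2,14.6],[40,-10.88,-9.14,2,14.6]]]'
python3 - <<'E'
from h import *
u((.656,-.078,.229,91.5),(.656,-.078,.007,91.5)); save('wrist','w1.png')
E
```

```text
time: 2.22
eef_pos: [0.6503, -0.076, 0.1047]
tool_rot: [-3.127, -0.001, 1.596]
contact_force: [-0.8, -0.3, -0.1]
opening: 0.0399
gripper_force: 0.0
[-0.04  0.09 -2.07 -0.01]
[-0.04  0.09  1.63 -0.01]
```

View pics/w1.png

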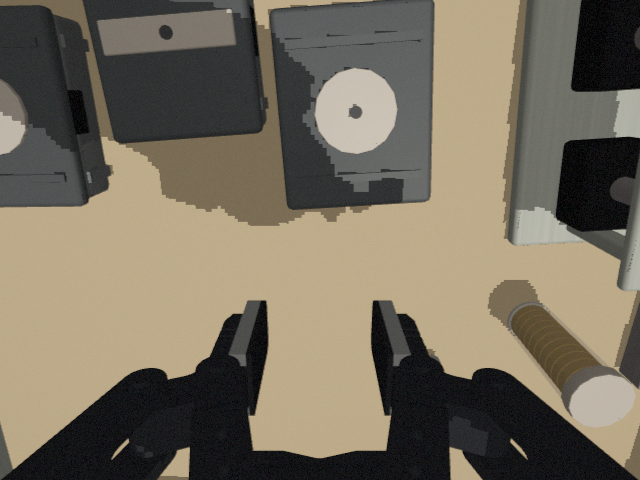

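The wrist view confirms the round tag of the far cassette at (355,111), with near-side corners (289,208) and (429,199). The bar cassette's near corners are (117,142) and (262,130). The stamp holder and tube are on the right.

```bash
python3 - <<'E'
from h import *
for q in [(289,208,.036),(429,199,.036),(355,111,.039),(117,142,.036),(262,130,.036),(166,32,.039)]: print(px('wrist',*q).round(4))
u((.658,-.078,.007,91.5))
E
```

```text
[ 0.6359 -0.0525  0.036 ]
[ 0.7105 -0.0456  0.036 ]
[ 0.6685 -0.0015  0.039 ]
[ 0.5476 -0.0199  0.036 ]
[ 0.6221 -0.012   0.036 ]
[0.5786 0.0315 0.039 ]
[-0.02  0.07  1.7  -0.01]
```

```bash
python3 -m jog '[[[40,0,0.1,1.0,0],[40,0,0.1,1.7,0],[40,0,0.1,1.7,0],[40,0.3,0.1,1.7,0],[40,0.5,0.1,1.7,0],[40,0.7,0.1,1.7,0],[40,0.95,0.1,1.7,0],[40,1.25,0.1,1.7,0],[40,1.55,0.1,1.7,0],[40,1.85,0.1,1.7,0],[40,2.15,0.1,1.7,0],[40,2.45,0.1,1.7,0],[40,2.75,0.1,1.7,0],[40,3.05,0.1,1.7,0],[40,3.35,0.1,1.7,0],[40,3.6,0.1,1.7,0],[40,3.8,0.1,1.7,0],[40,4.0,0.1,1.7,0],[40,4.2,0.1,1.7,0],[40,4.2,0.1,1.7,0]]]'
python3 - <<'E'
from h import *
save('wrist','w2.png')
u((.651,.1955,.007,91.5))
E
```

```text
time: 4.78
eef_pos: [0.6553, 0.1783, 0.0089]
tool_rot: [-3.141, -0.003, 1.598]
contact_force: [-0.0, 0.1, -0.1]
opening: 0.04
gripper_force: 0.0
[ 0.3  -0.06  0.03  0.01]
```

View pics/w2.png

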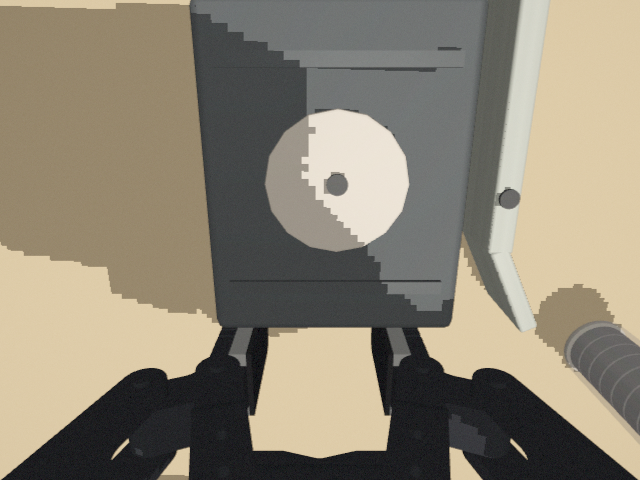

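The cassette is inside the mouth and square. Its near edge is at row 326 with the fingers touching it, and there is a small gap to the end rail at (465-485).

```bash
python3 -c "
from h import *
print(px('wrist',219,326,.036),px('wrist',450,326,.036))"; python3 -m jog '[[[40,0.1,0,0,0],[40,0.2,0,0,0],[40,0.27,0,0,0],[40,0.27,0,0,0]]]'
```

```text
[0.62233281 0.1892959  0.036     ] [0.69604308 0.19134562 0.036     ]
time: 5.32
eef_pos: [0.6551, 0.1921, 0.009]
tool_rot: [-3.141, -0.001, 1.597]
contact_force: [-0.2, -1.1, -0.6]
opening: 0.0402
gripper_force: 0.3
```

```bash
python3 -m jog '[[[40,0.05,0,0,0],[40,0.08,0,0,0],[40,0.08,0,0,0]]]';python3 -m jog '[[[40,0.05,0,0,0],[40,0.08,0,0,0],[40,0.08,0,0,0]]]'
```

```text
time: 5.7
eef_pos: [0.6552, 0.1961, 0.0092]
tool_rot: [-3.141, -0.0, 1.596]
contact_force: [-0.4, -2.3, -1.2]
opening: 0.0399
gripper_force: 0.7
time: 6.08
eef_pos: [0.6552, 0.2012, 0.0093]
tool_rot: [3.141, -0.001, 1.596]
contact_force: [-0.0, -2.0, -1.2]
opening: 0.0399
gripper_force: 0.6
```

```bash
python3 -m jog '[[[40,0.03,0,0,0],[40,0.05,0,0,0],[40,0.05,0,0,0]]]';python3 -m jog '[[[40,0.03,0,0,0],[40,0.05,0,0,0],[40,0.05,0,0,0]]]'; python3 - <<'E'
from h import *
im=save('top','t2.png'); c=cv2.resize(im[150:300,205:345,::-1],None,fx=4,fy=4,interpolation=cv2.INTER_CUBIC); cv2.imwrite('pics/t2c.png',c)
E
```

```text
time: 6.45
eef_pos: [0.6552, 0.202, 0.0093]
tool_rot: [-3.142, 0.002, 1.595]
contact_force: [-0.7, -4.6, 0.1]
opening: 0.0403
gripper_force: 2.4
time: 6.82
eef_pos: [0.6552, 0.2019, 0.0094]
tool_rot: [-3.141, 0.005, 1.594]
contact_force: [0.9, -7.2, 1.4]
opening: 0.0402
gripper_force: 3.9
```

View pics/t2c.png

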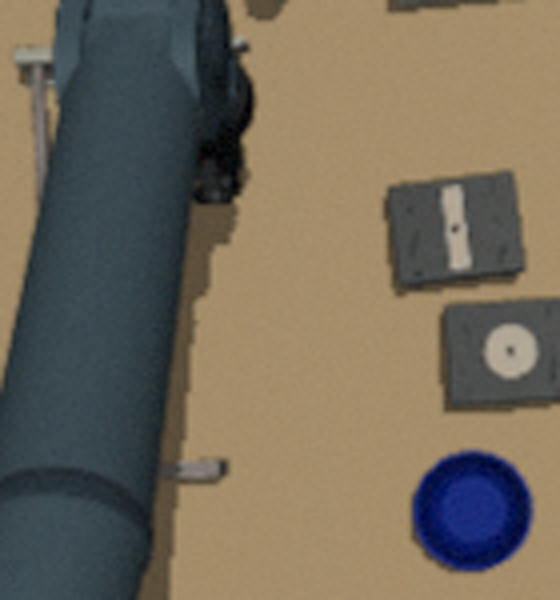

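The top view shows the round cassette pushed under the arm, with the bar tag at crop (456,228) and the near round tag at (511,351) undisturbed. The tool stopped at y=0.202 with force rising, so the cassette is against the rail. Next is the bar.

```bash
python3 -c "
from h import *
u((.653,.15,.009,91.5),(.577,.11,.008,89.6),(.577,-.11,.008,89.6),(.577,-.165,.008,89.6))"
```

```text
[-0.86 -0.06  0.01 -0.04]
[-1.5  -1.34  0.02  0.34]
[-5.17 -1.42  0.02  0.34]
[-6.08 -1.44  0.02  0.34]
```

```bash
python3 -m jog '[[[40,-0.6,0,0,0],[40,-1.3,-0.6,0,0.3],[40,-1.45,-1.34,0,0.3],[40,-1.5,-1.34,0,0.3],[40,-1.8,-1.35,0,0.3],[40,-2.0,-1.35,0,0.3],[40,-2.2,-1.36,0,0.3],[40,-2.5,-1.37,0,0.3],[40,-2.8,-1.37,0,0.3],[40,-3.1,-1.38,0,0.3],[40,-3.4,-1.39,0,0.3],[40,-3.7,-1.39,0,0.3],[40,-4.0,-1.4,0,0.3],[40,-4.3,-1.4,0,0.3],[40,-4.6,-1.41,0,0.3],[40,-4.9,-1.42,0,0.3],[40,-5.2,-1.42,0,0.3],[40,-5.45,-1.43,0,0.3],[40,-5.7,-1.43,0,0.3],[40,-5.9,-1.44,0,0.3]]]'
python3 -m jog '[[[40,-0.12,0,0,0],[40,-0.2,0,0,0],[40,-0.2,0,0,0]]]'
python3 -m jog '[[[40,-0.05,0,0,0],[40,-0.07,0,0,0],[40,-0.07,0,0,0]]]'
```

```text
time: 9.38
eef_pos: [0.5772, -0.1508, 0.0091]
tool_rot: [-3.141, 0.0, 1.569]
contact_force: [0.2, 3.0, 1.7]
opening: 0.0401
gripper_force: 1.9
time: 9.75
eef_pos: [0.5772, -0.1625, 0.0091]
tool_rot: [-3.141, 0.001, 1.569]
contact_force: [-1.1, 0.4, 0.1]
opening: 0.0401
gripper_force: 0.5
time: 10.12
eef_pos: [0.5775, -0.1656, 0.0091]
tool_rot: [-3.142, 0.0, 1.57]
contact_force: [0.5, 2.1, 0.4]
opening: 0.0401
gripper_force: 1.4
```

```bash
python3 -m jog '[[[40,-0.05,0,0,0],[40,-0.1,0,0,0],[40,-0.1,0,0,0]]]'
python3 -m jog '[[[40,-0.05,0,0,0],[40,-0.07,0,0,0],[40,-0.07,0,0,0]]]'; python3 -m jog '[[[40,-0.03,0,0,0],[40,-0.06,0,0,0],[40,-0.06,0,0,0]]]'
```

```text
time: 10.5
eef_pos: [0.5774, -0.1731, 0.0092]
tool_rot: [3.141, 0.002, 1.569]
contact_force: [0.5, 1.2, -1.0]
opening: 0.0402
gripper_force: 0.6
time: 10.88
eef_pos: [0.5774, -0.1764, 0.0092]
tool_rot: [-3.142, 0.0, 1.569]
contact_force: [-1.0, 1.7, -1.1]
opening: 0.0399
gripper_force: 1.0
time: 11.25
eef_pos: [0.5774, -0.1781, 0.0092]
tool_rot: [-3.141, -0.002, 1.57]
contact_force: [-0.5, 4.9, 2.1]
opening: 0.0401
gripper_force: 2.4
```

```bash
python3 -m jog '[[[40,-0.04,0,0,0],[40,-0.06,0,0,0],[40,-0.06,0,0,0]]]'; python3 -c "
from h import *
u((.577,-.14,.009,90),(.483,-.085,.008,91.5),(.483,.1,.008,91.5),(.478,.18,.008,91.5))"
```

```text
time: 11.62
eef_pos: [0.5774, -0.178, 0.0092]
tool_rot: [-3.139, -0.008, 1.572]
contact_force: [-1.6, 10.3, 4.6]
opening: 0.0402
gripper_force: 4.8
[ 0.63 -0.01  0.    0.01]
[ 1.55 -1.57  0.02 -0.29]
[ 4.63 -1.57  0.02 -0.29]
[ 5.97 -1.65  0.02 -0.29]
```

```bash
python3 -m jog '[[[40,0.6,0,0,0],[40,1.3,-0.8,0,-0.3],[40,1.5,-1.57,0,-0.3],[40,1.55,-1.57,0,-0.3],[40,1.8,-1.57,0,-0.3],[40,2.0,-1.57,0,-0.3],[40,2.2,-1.58,0,-0.3],[40,2.5,-1.58,0,-0.3],[40,2.8,-1.59,0,-0.3],[40,3.1,-1.59,0,-0.3],[40,3.4,-1.6,0,-0.3],[40,3.7,-1.6,0,-0.3],[40,4.0,-1.61,0,-0.3],[40,4.3,-1.61,0,-0.3],[40,4.6,-1.62,0,-0.3],[40,4.9,-1.63,0,-0.3],[40,5.2,-1.63,0,-0.3],[40,5.45,-1.64,0,-0.3],[40,5.7,-1.65,0,-0.3],[40,5.9,-1.65,0,-0.3]]]'
python3 -m jog '[[[40,0.12,0,0,0],[40,0.2,0,0,0],[40,0.2,0,0,0]]]'
python3 - <<'E'
from h import *
save('wrist','w3.png')
E
```

```text
time: 14.12
eef_pos: [0.4785, 0.172, 0.0091]
tool_rot: [-3.141, 0.0, 1.596]
contact_force: [0.5, -2.8, 2.6]
opening: 0.0398
gripper_force: 1.6
time: 14.5
eef_pos: [0.4784, 0.1839, 0.0092]
tool_rot: [-3.141, -0.001, 1.596]
contact_force: [-0.1, -1.0, -0.1]
opening: 0.0397
gripper_force: 0.0
```

View pics/w3.png

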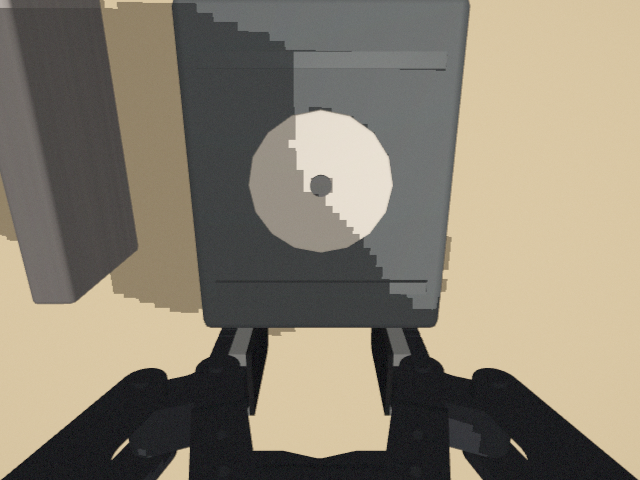

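The round cassette (tag at 320,186) sits square on the fingers, and the paddle at left (0-135) is well clear of it. I finish the push.

```bash
python3 -m jog '[[[40,0.1,0,0,0],[40,0.18,0,0,0],[40,0.18,0,0,0]]]';python3 -m jog '[[[40,0.05,0,0,0],[40,0.07,0,0,0],[40,0.07,0,0,0]]]';python3 -m jog '[[[40,0.03,0,0,0],[40,0.06,0,0,0],[40,0.06,0,0,0]]]'
```

```text
time: 14.92
eef_pos: [0.4783, 0.1948, 0.0092]
tool_rot: [3.142, -0.001, 1.596]
contact_force: [0.2, -0.5, -0.2]
opening: 0.0399
gripper_force: 0.2
time: 15.3
eef_pos: [0.4783, 0.196, 0.0092]
tool_rot: [-3.141, 0.002, 1.595]
contact_force: [0.7, -5.2, 1.8]
opening: 0.0398
gripper_force: 2.5
time: 15.68
eef_pos: [0.4782, 0.196, 0.0092]
tool_rot: [-3.14, 0.006, 1.593]
contact_force: [0.4, -10.0, 4.7]
opening: 0.0402
gripper_force: 5.1
```

```bash
python3 -c "
from h import *
u((.478,.165,.014,91.7),(.36,.165,.014,91.7),(.36,.235,.014,91.7),(.37,.235,.014,91.7),(.53,.24,.014,91.7))"
```

```text
[-0.52 -0.01 -0.08 -0.08]
[-0.47 -1.98 -0.08 -0.08]
[ 0.7  -1.95 -0.08 -0.08]
[ 0.69 -1.79 -0.08 -0.08]
[ 0.71  0.88 -0.08 -0.08]
```

```bash
python3 -m jog '[[[40,-0.52,0,-0.1,0],[0,-0.5,-1.0,-0.1,0],[0,-0.48,-1.98,-0.1,0],[0,-0.48,-1.98,-0.1,0],[0,0.2,-1.97,-0.1,0],[0,0.7,-1.95,-0.1,0],[0,0.7,-1.95,-0.1,0],[0,0.7,-1.7,-0.1,0],[0,0.7,-1.5,-0.1,0],[0,0.7,-1.3,-0.1,0],[0,0.7,-1.1,-0.1,0]]]'
python3 - <<'E'
from h import *
save('scene','s3.png')
im=cv2.imread('pics/s3.png'); cv2.imwrite('pics/s3c.png',cv2.resize(im[180:360,360:480],None,fx=3.3,fy=3.3,interpolation=cv2.INTER_CUBIC))
E
```

```text
time: 17.05
eef_pos: [0.4112, 0.2412, 0.015]
tool_rot: [-3.14, 0.001, 1.595]
contact_force: [-3.5, 0.8, 2.0]
opening: -0.0001
gripper_force: 1.9
```

View pics/s3c.png

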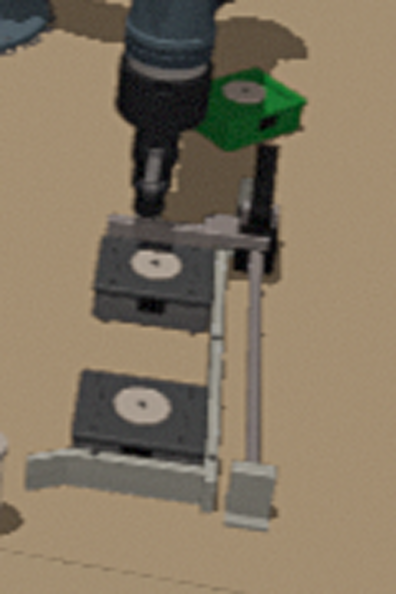

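The crop shows the closed fingers behind the paddle, which is just meeting the near cassette. Both cassettes lie flat along the back rail and the lever is still leaning back.

```bash
python3 -m jog '[[[0,0,0.15,0,0],[0,0,0.3,0,0],[0,0,0.45,0,0],[0,0,0.6,0,0],[0,0,0.75,0,0],[0,0,0.9,0,0],[0,0,1.05,0,0],[0,0,1.2,0,0],[0,0,1.35,0,0],[0,0,1.5,0,0],[0,0,1.65,0,0],[0,0,1.65,0,0]]]'
python3 -m jog '[[[0,0,0.05,0,0],[0,0,0.1,0,0],[0,0,0.1,0,0]]]'
python3 -m jog '[[[0,0,0.05,0,0],[0,0,0.08,0,0],[0,0,0.08,0,0]]]'
```

```text
time: 18.6
eef_pos: [0.5102, 0.2443, 0.0149]
tool_rot: [-3.141, 0.0, 1.596]
contact_force: [-2.9, 1.6, 0.4]
opening: -0.0003
gripper_force: 1.1
time: 18.98
eef_pos: [0.515, 0.2445, 0.0149]
tool_rot: [-3.14, 0.0, 1.596]
contact_force: [-4.5, 1.4, 1.5]
opening: 0.0001
gripper_force: 2.2
time: 19.35
eef_pos: [0.519, 0.2446, 0.0149]
tool_rot: [-3.138, 0.0, 1.596]
contact_force: [-6.5, 1.1, 3.2]
opening: -0.0
gripper_force: 3.3
```

```bash
python3 -m jog '[[[0,0,0.05,0,0],[0,0,0.08,0,0],[0,0,0.08,0,0]]]';python3 -m jog '[[[0,0,0.05,0,0],[0,0,0.08,0,0],[0,0,0.08,0,0]]]';python3 -m jog '[[[0,0,0.05,0,0],[0,0,0.06,0,0],[0,0,0.06,0,0]]]'
```

```text
time: 19.73
eef_pos: [0.5232, 0.2447, 0.0148]
tool_rot: [-3.137, 0.0, 1.596]
contact_force: [-7.0, 1.6, 4.3]
opening: -0.0001
gripper_force: 3.8
time: 20.1
eef_pos: [0.5281, 0.2448, 0.0147]
tool_rot: [-3.137, 0.0, 1.596]
contact_force: [-7.3, 0.3, 3.8]
opening: -0.0001
gripper_force: 3.7
time: 20.48
eef_pos: [0.5279, 0.2449, 0.0145]
tool_rot: [-3.129, 0.001, 1.597]
contact_force: [-13.9, -0.5, 10.9]
opening: 0.0003
gripper_force: 7.2
```

The follower stalled at 14 N, so it is snug. Next is the lever.

```bash
python3 -c "
from h import *
u((.5,.245,.0145,91.5),(.462,.27,.085,91.5),(.462,.335,.085,91.5),(.49,.335,.085,91.5),(.535,.336,.085,91.5))"
```

```text
[ 0.01 -0.47  0.    0.  ]
[ 0.45 -1.09 -1.17  0.  ]
[ 1.53 -1.06 -1.17  0.  ]
[ 1.52 -0.59 -1.17  0.  ]
[ 1.52  0.16 -1.17  0.  ]
```

```bash
python3 -m jog '[[[0,0,-0.5,0,0],[0,0.2,-1.09,-0.5,0],[0,0.45,-1.09,-1.17,0],[0,0.45,-1.09,-1.17,0],[0,1.2,-1.07,-1.17,0],[0,1.53,-1.06,-1.17,0],[0,1.53,-1.06,-1.17,0],[0,1.53,-0.8,-1.17,0]]]'
python3 -m jog '[[[0,0,0.2,0,0],[0,0,0.3,0,0],[0,0,0.4,0,0],[0,0,0.4,0,0]]]'
python3 -m jog '[[[0,0,0.2,0,0],[0,0,0.35,0,0],[0,0,0.5,0,0],[0,0,0.5,0,0]]]'
```

```text
time: 21.48
eef_pos: [0.4831, 0.3336, 0.0845]
tool_rot: [-3.139, 0.002, 1.595]
contact_force: [-2.8, -0.3, 2.7]
opening: -0.0002
gripper_force: 1.7
time: 21.98
eef_pos: [0.5088, 0.3357, 0.0855]
tool_rot: [3.14, 0.0, 1.595]
contact_force: [-0.0, 0.3, 0.5]
opening: -0.0003
gripper_force: 0.0
time: 22.48
eef_pos: [0.5395, 0.3369, 0.0858]
tool_rot: [3.139, -0.0, 1.595]
contact_force: [0.3, 0.3, -0.8]
opening: -0.0
gripper_force: 0.0
```

```bash
python3 - <<'E'
from h import *
save('scene','s4.png')
im=cv2.imread('pics/s4.png'); cv2.imwrite('pics/s4c.png',cv2.resize(im[190:350,370:490],None,fx=3.7,fy=3.7,interpolation=cv2.INTER_CUBIC))
E
```

```text
(no output)
```

View pics/s4c.png

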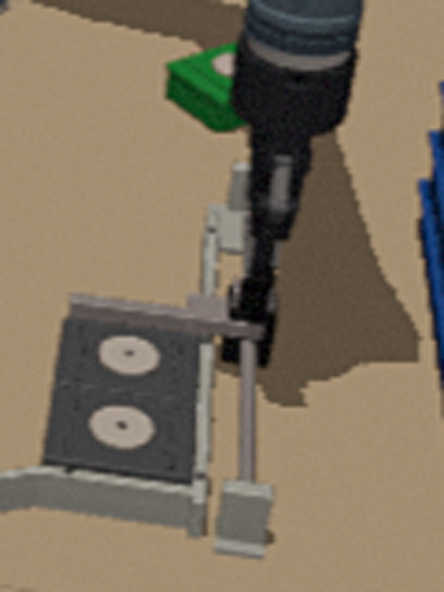

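Both round cassettes are tight between the paddle and the end rail. The lever is masked by the black fingers near (255,300), so I keep pushing by force.

```bash
python3 -m jog '[[[0,0,0.1,0,0],[0,0,0.15,0,0],[0,0,0.15,0,0]]]';python3 -m jog '[[[0,0,0.08,0,0],[0,0,0.1,0,0],[0,0,0.1,0,0]]]'
```

```text
time: 22.9
eef_pos: [0.5425, 0.3372, 0.0851]
tool_rot: [-3.131, 0.001, 1.597]
contact_force: [-8.7, -1.2, 6.7]
opening: -0.0001
gripper_force: 5.5
time: 23.28
eef_pos: [0.5431, 0.3374, 0.0847]
tool_rot: [-3.12, 0.002, 1.598]
contact_force: [-18.4, -3.4, 13.9]
opening: -0.0001
gripper_force: 11.2
```

```bash
python3 - <<'E'
from h import *
for x,dx,dz in [(.53,.0416,.0404),(.53,0,.058),(.53,-.03,.05),(.53,0,0)]:
    P=(x+dx,.334,.058+dz); print([round(v) for v in proj('wrist',P)],[round(v) for v in proj('top',P)])
E
```

```text
[398, 347] [211, 208]
[278, 374] [210, 222]
[193, 356] [210, 233]
[293, 293] [215, 224]
```

```bash
python3 -m jog '[[[0,0,-0.3,0,0],[0,0,-0.8,-0.3,0],[0,0,-1.2,-1.2,0],[0,0,-1.2,-2.2,0],[0,-1,-1.6,-2.8,0],[0,-2,-1.8,-2.8,0],[0,-3,-2,-2.8,0],[0,-4,-2,-2.8,0],[0,-5,-2,-2.8,0],[0,-5,-2,-2.8,0],[0,-5,-2,-2.8,0]]]'
python3 - <<'E'
from h import *
t=save('top','t5.png')[:,:,::-1]; s=save('scene','s5.png')[:,:,::-1]
r=lambda i,f:cv2.resize(np.ascontiguousarray(i),None,fx=f,fy=f,interpolation=cv2.INTER_CUBIC)
a=r(s[200:350,375:475],4); b=r(t[115:295,200:440],1.65); cc=r(s[180:350,170:420],1.58)
b=b[:,:396]; cc=cc[:,:396]; cv=np.zeros((600,800,3),np.uint8); cv[:,:400]=a[:600]; cv[:b.shape[0],402:402+b.shape[1]]=b; cv[300:300+cc.shape[0],402:402+cc.shape[1]]=cc[:300]
cv2.imwrite('pics/fin.png',cv)
E
```

```text
time: 24.65
eef_pos: [0.4408, 0.0342, 0.2539]
tool_rot: [3.14, -0.002, 1.594]
contact_force: [-0.2, 0.3, 0.3]
opening: -0.0001
gripper_force: 0.0
```

View pics/fin.png

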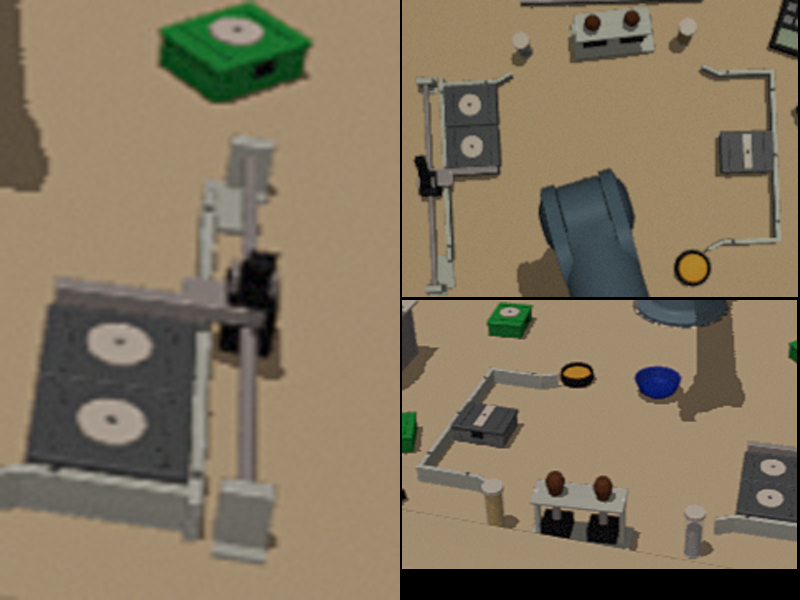

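The final picture shows both round cassettes snug along the rail, the lever laid over to the far side, and the bar cassette square against the recount rail. The bystanders are untouched.

```bash
python3 -c "
from workcell import workorder
print(workorder.hand_in())"
```

```text
the job is handed in; nothing more can be done
None
```

I handed the job in at about 25 s of the 69 s: both round-tag cassettes are in the outgoing dock with the follower snug and its lever laid over to the stop, the bar-tag cassette is square in the recount dock, and the other things are where they stood. The hand-in gave no verdict, so this rests on the final pictures and the contact forces.

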